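True up a loose post with a square

TASK

The aluminium post on the base plate is loose and leans over. Lift the blue square up and off its two hooks, set its long foot flat on the base plate, and press it into the corner on the side the post leans towards, its back edge against the middle of that face of the post, until the post stands upright and both edges of the square are flush against plate and post. Finish still gripping the square and pressing it into the corner, so that somebody can tighten the screws; do not disturb the other things on the bench.

Things in the scene. Friction and masses are not known exactly. Their poses are not given: they have to be found in the camera images.
- square: Blue aluminium try square, 12 mm thick (along x), 0.25 to 0.42 kg, upright in its y-z plane. Origin: the heel (outer corner, mid-thickness). Foot: from the heel to y = -155 mm, 28 mm high, working edge its underside z = 0. Blade: up to z = 130 mm, 28 mm wide, working edge its back, y = 0, facing +y. It hangs with z up, its underside 40 mm above the bench
- square_grip (a point): Top middle of the square's level bridge bar, at y = -66, z = 112 mm of the square, above its centre of mass. The bar joins the blade at y = -28 mm, ends at y = -112 mm in a strut sloping down to the foot, and is 26 mm high, 12 mm thick: grip it here from above, across x. The opening beneath it (z = 28 to 86 mm) hangs on the hooks
- stand: Fixed steel hook stand, origin on the bench under the hanging square's bridge, axes as the square's while it hangs. Two 8 mm prongs at y = -25 and +25 mm run from posts at x = +70 mm to upturned ends at x = -22 mm, 138 mm high. Foot slab 10 mm thick, x = -15 to 95 mm, y = -60 to 60 mm
- stand_hooks (a point): Top of the prongs midway between them, under the bridge bar of the hanging square, 126 mm above the bench. To come off, the square must rise 17 to 45 mm (higher, its foot meets the prongs from below), then move towards the stand's -x by 45 mm or more
- plate: Fixed aluminium base plate lying on the bench, 12 mm thick, 160 mm along its x; along its y it reaches from -120 to +170 mm of its origin. Origin at the underside; the top is at z = 12 mm
- post_foot: The corner: origin on the plate's top, at the lower edge of the post face that leans over, mid-width. x along the corner line, y into the post (away from the square), z up. With the square's origin here and its axes parallel to these, it is fully in the corner. Carries the leaning post and a 35 mm high steel bracket behind it
- post (a joint): Lean of the slotted aluminium post (40 x 40 mm, 139 mm tall, orange cap), hinged at the corner line: 0 = upright, against a stop; up to 0.11 rad = its top leaning towards post_foot -y, over the place of the square. Stiff by friction (about 2 N at the top moves it); stays where it is left
- post_top (a point): Top edge of the post's face on the side it leans towards, mid-width, 140 mm above the corner along the post
- vial_a: Bystander: green capped glass vial, 22 mm across, 54 mm tall, standing beyond the work; origin under its base
- vial_b: Bystander: another such vial
- driver: Bystander: screwdriver lying on the right, near the robot; origin under its middle
- wash_bottle: Bystander: white bottle with red cap, 68 mm across, 150 mm tall, on the right; origin under its base
- beaker: Bystander: glass beaker, 76 mm across, 90 mm tall, on the left; origin under its base
- marker: Bystander: blue marker pen, 120 mm long, lying on the right
- screw_tray: Bystander: grey divided screw tray, 90 x 120 x 25 mm, on the left
Mind the look-alikes: they are no part of the job. Several things have the shape of the square; the one meant has the colours described above.

How it is judged:
By the outcome, as a careful person would: the job done as asked, in the order asked, and still so for the second after the job is handed in, while the arm keeps its last pose, push and grip.
It also fails if it takes over 61 s, if anything falls off the work surface, if the arm or the gripper's body presses on something with over 40 N, if the wrist force passes 120 N, or if a joint passes its speed limit or range.

ROBOT

A 6-joint arm with a two-finger parallel gripper is mounted at the origin on the work surface. World frame = base frame: x ahead of the robot, y to its left, z up, the work surface at z = 0. Lengths are in mm, angles in rad, forces in N, time in s.
With the tool pointing down it reaches from about 250 to 725 mm from the base axis. Payload 9.7 kg.
Tool frame: the origin (TCP) lies at the very end of the fingers, on their centre line; the grasp point (between the pads) lies 19 mm behind it; z points along the fingers, y is the line along which they close (so a half turn about z gives the same grasp; the last joint's range is limited). The gripper opens to 85 mm and grips with 20 to 120 N. Pads are 22 mm wide; open, the fingers measure 114 mm over their backs; the gripper's body (76 mm by 85 mm) begins 54 mm behind the grasp point. The pads swing forward as they close: fully open they stand 13 mm farther back than shut.
Start: joints at [-1.117, 0.087, 0.176, 1.66, 0, 1.571], TCP at [241.108, -494.332, 231.284] pointing down, gripper open.
Joint ranges: [-3.13, 3.13], [-0.85, 1.81], [-1.15, 1.24], [-2.2, 2.28], [-1.44, 1.52], [-3.14, 3.14]. Speed limits (rad/s): [2.22, 2.22, 2.57, 3.14, 3.14, 3.14].

INTERFACE

Orientations are given as a unit quaternion [x, y, z, w].
In Python, from station import bot, cams, ticket, nets gives the robot as it stands. The module is installed in compiled form; this text tells all that it offers.
- The arm moves only by the shell command python3 -m creep 'ROWS'. ROWS is text: rows parted by semicolons, each of 7 numbers parted by spaces: the finger opening in mm, from 0 to 85.4, then the shift along the tool's x, y, z in mm, then the turn, a rotation vector about the tool's x, y, z in rad. A call has 1 to 20 rows; each row is the pose to reach, as a shift and turn from the pose commanded when the call began, along the tool's axes at that moment; what a row does not reach only later rows make up. A row lasts 1/12 s, in which the tool goes at most 41.7 mm and 7.16 degrees, less where a joint would pass 70% of its speed; a pose out of reach is approached as far as the arm can. A call with a gripper value outside its range is refused whole. The fingers move at their own pace and stop on an object; the grip force is fixed at half the most. Time passes only in rows, so rows that repeat a pose let the fingers close. It gives the time, the measured TCP pose, the force, the opening and the grip force at its end, in the units of the state.
- bot.state(): the state, without advancing time (a new reading comes with each control period).
- cams.read_camera(name): name is "scene" or "top" or "wrist"; returns a dict with "frame" (480x640x3 uint8, red, green, blue), "range_z" (480x640 float32, mm along the optical axis (not along the pixel's ray), 0 where there is no reading), "vertical_fov" (degrees; the focal length in pixels is half the picture's height over the tangent of half this angle, whatever the lens; pixels are square), "cx", "cy" (the principal point, pixels), "eye" and "orientation" of the camera in the world. Camera axes: x right, y down, z forward; pixel columns grow to the right and rows downward; lengths in mm; the calibration is good to about 2 mm. A picture is of the moment at which its call begins.
- ticket.hand_in(): hands the job in; it is judged then, once.
Trained networks look in the newest picture that a camera, given by its name, has taken for a name from the list of things; names that differ only in an ending like _2 or _b are one class to them, and where a whole thing is asked for, a point or a joint stands for the part that bears it (a point fixed in the world has none). Each returns a list of dicts, best first, with "conf" (0 to 1); they miss things now and then, are a little off and sometimes report something else, mostly with a low value. They report only what shows in the picture. A call takes as long as a camera call. They do not tell look-alikes from the thing itself.
- nets.find_in(name, camera): "box" ([left, top, right, bottom] in pixels, round what is visible of it).
- nets.cut_out(name, camera): "mask" (480x640 bool, what is visible of it) and "box" ([left, top, right, bottom] in pixels, round what is visible of it).
The state is a dict: "t": time; "q": joint angles; "dq": joint speeds; "joint_torque": joint torques, N m; "position": TCP position; "ee_rot": TCP orientation; "wrist_force": force on the tool from outside, world axes, zero at the start; "ft_torque": the same for the moment, N m; "grip_width": finger opening in mm; "finger_force": force on a finger pad.
Only numpy, scipy, OpenCV 4.12 (cv2) and the standard library are available. Lean on these libraries where they do the work, as an engineer would, in place of code of your own. Each camera call takes 0.05 s, during which the arm holds its last target. There are 200 camera calls.

## Working session

There is one attempt and no reset: what is moved stays moved. The work goes in short steps, Python scripts to look and compute and a shell command to move; the robot and the scene stay as the last step left them, time stands still between calls to the robot, and variables do not carry over. Pictures are saved under pics/ and viewed, at most 10 in all, crops included, and the job is handed in when it is done.

```bash
mkdir -p pics; cat > h.py <<'E'
import numpy as np, cv2
from scipy.spatial.transform import Rotation as R
from station import bot, cams, ticket, nets
def cam(n):
    c=cams.read_camera(n); c['f']=240/np.tan(np.radians(c['vertical_fov'])/2)
    o=np.array(c['orientation']); c['R']=R.from_quat(o).as_matrix() if o.size==4 else o.reshape(3,3)
    c['eye']=np.array(c['eye']); return c
def cloud(c):
    v,u=np.mgrid[:480,:640]; z=c['range_z']
    p=np.stack([(u-c['cx'])/c['f']*z,(v-c['cy'])/c['f']*z,z],-1)
    return p@c['R'].T+c['eye']
def proj(c,P):
    q=(np.array(P)-c['eye'])@c['R']; return q[...,:2]/q[...,2:]*c['f']+[c['cx'],c['cy']]
E
python3 - <<'E'
from h import *
s=bot.state(); print(s)
for n in ['scene','top']:
    c=cam(n); print(n,c['eye'],c['orientation'],c['f'],c['cx'],c['cy'])
    im=c['frame'][:,:,::-1].copy(); P=cloud(c)
    for k in ['square','stand','plate','post','post_foot']:
        for d in nets.cut_out(k,n)[:4]:
            m=d['mask']&(c['range_z']>0); print(k,round(d['conf'],2),np.round(d['box']),np.median(P[m],0).round() if m.any() else None)
    cv2.imwrite(f'pics/{n}.png',im)
E
```

```text
{'t': 0.0, 'q': array([-1.11698775e+00,  8.74753220e-02,  1.75123213e-01,  1.65983771e+00,
       -9.00174857e-06,  1.57077300e+00]), 'dq': array([ 0.00147574, -0.00235475, -0.00097919,  0.0001166 , -0.00102705,
        0.00128509]), 'joint_torque': array([ 2.03728094e-03, -5.20386851e+01,  4.64804471e+01,  1.62442907e-02,
        1.16452793e-04,  2.88090272e-07]), 'position': array([ 241.00436934, -494.10922992,  230.56910694]), 'ee_rot': array([ 9.74364620e-01,  2.24973558e-01, -1.61118755e-04, -6.77874318e-04]), 'wrist_force': array([ 0.06897793, -0.772397  , -0.86937427]), 'ft_torque': array([-0.01232037,  0.02087096, -0.01569927]), 'finger_force': 0.0, 'grip_width': 85.43095352182849}
scene [1333.43496994 -268.2833219  1136.83589982] [ 0.78814971  0.50172289 -0.19532417 -0.29823253] 442.5009717617906 317.6210075985089 238.0865120731119
square 0.95 [444. 170. 490. 206.] [482. 731.  56.]
square 0.94 [212. 212. 244. 268.] [ 339. -136.   59.]
square 0.81 [345. 178. 365. 233.] [372. 313.  48.]
square 0.76 [338. 231. 390. 263.] [600. 232. 117.]
stand 0.92 [347. 246. 386. 295.] [646. 2
[... 299 characters left out ...]
6048359  0.05960634] 463.65178539771324 325.0246372121314 240.94798975151954
square 0.87 [264. 210. 310. 234.] [592. 223. 125.]
square 0.65 [231. 279. 274. 316.] [369. 316.  84.]
square 0.64 [105. 239. 136. 295.] [472. 729.  60.]
square 0.55 [386. 294. 428. 321.] [ 336. -130.  107.]
stand 0.82 [270. 196. 316. 238.] [643. 204.  10.]
stand 0.71 [377. 161. 382. 174.] [784. -66.  38.]
stand 0.51 [509. 272. 532. 311.] [ 389. -503.   12.]
stand 0.3 [394. 209. 430. 230.] [ 608. -153.   82.]
plate 0.77 [377. 201. 475. 269.] [ 564. -237.   11.]
plate 0.35 [271. 196. 313. 236.] [645. 206.  10.]
post 0.96 [404. 204. 428. 229.] [ 601. -163.  137.]
post_foot 0.73 [395. 207. 428. 229.] [ 606. -153.   85.]
```

View pics/scene.png

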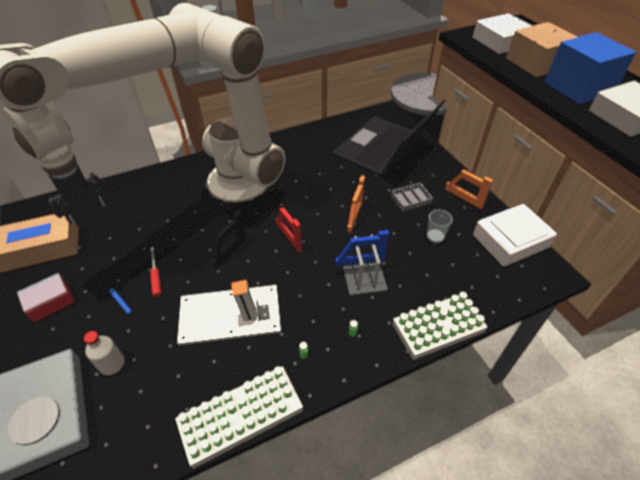

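View pics/top.png

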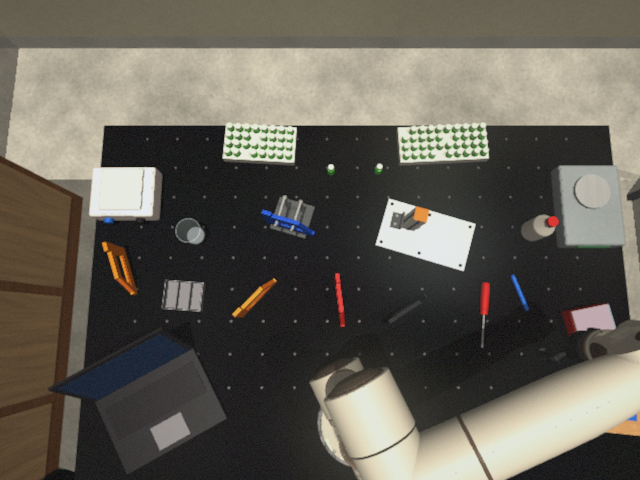

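Scene: the blue square hangs at scene (362,248) / top (288,222), heel and blade at its +y end. Look-alikes are red (288,228)/(340,300), black (230,238)/(405,310), orange (355,203)/(255,298) and orange (470,187)/(120,268). I choose the blue one on the stand. The post is at scene (243,300) / top (415,215), leaning to the right (-y).

```bash
cat > m.py <<'E'
from h import *
def line(P):
    m=np.median(P,0); Q=P[np.linalg.norm(P-m,axis=1)<150]; m=Q.mean(0); d=np.linalg.svd(Q-m,full_matrices=False)[2][0]; return m,d*np.sign(d[1])
def blue(c,lo,hi,box=None):
    P=cloud(c); hsv=cv2.cvtColor(c['frame'],cv2.COLOR_RGB2HSV)
    m=(hsv[...,0]>105)&(hsv[...,0]<128)&(hsv[...,1]>130)&(hsv[...,2]>50)&(P[...,2]>lo)&(P[...,2]<hi)&(c['range_z']>0)
    m&=(abs(P[...,0]-600)<130)&(abs(P[...,1]-225)<150)
    return P[m]
E
python3 - <<'E'
from m import *
for n in ['top','scene']:
    c=cam(n); P=cloud(c)
    B=blue(c,20,190); mm,d=line(B[:,:2]); t=(B[:,:2]-mm)@d
    print(n,len(B),'sq',mm,d,np.degrees(np.arctan2(-d[0],d[1])),'ends',mm+d*np.percentile(t,[1]),mm+d*np.percentile(t,99),'z',np.percentile(B[:,2],[1,99]), 'bar z/xy',)
    T=B[(B[:,2]>140)&(B[:,2]<162)]; print(len(T), T.mean(0), line(T[:,:2])[1])
    m=(abs(P[...,2]-12)<6)&(abs(P[...,0]-580)<170)&(abs(P[...,1]+230)<200)&(c['frame'].min(-1)>120)
    Q=P[m]; r=cv2.minAreaRect(Q[:,:2].astype(np.float32)); print('plate',r,cv2.boxPoints(r).round(), Q[:,2].mean())
    hsv=cv2.cvtColor(c['frame'],cv2.COLOR_RGB2HSV)
    m=(hsv[...,0]>5)&(hsv[...,0]<20)&(hsv[...,1]>150)&(abs(P[...,0]-600)<60)&(abs(P[...,1]+165)<60)&(P[...,2]>80)
    Q=P[m]; r=cv2.minAreaRect(Q[:,:2].astype(np.float32)); print('cap',r,cv2.boxPoints(r).round(),np.percentile(Q[:,2],[5,50,95]))
    if n=='scene': cv2.imwrite('pics/crop.png',cv2.resize(c['frame'][200:340,170:410,::-1],(800,467),interpolation=cv2.INTER_CUBIC))
E
```

```text
top 449 sq [590.86593882 221.11483379] [0.28175165 0.95948737] -16.364776362852076 ends [567.78362368 142.50947339] [610.2220569  287.03086637] z [ 43.44178968 172.78411443] bar z/xy
137 [593.44383766 227.00742307 149.3753777 ] [0.26719018 0.96364382]
plate ((575.2503662109375, -216.16537475585938), (290.730224609375, 162.3024444580078), 72.92384338378906) [[ 455. -331.]
 [ 610. -379.]
 [ 696. -101.]
 [ 540.  -53.]] 11.263755025847741
cap ((607.329345703125, -173.45616149902344), (39.873619079589844, 41.37236404418945), 77.66082000732422) [[ 583. -189.]
 [ 623. -197.]
 [ 632. -158.]
 [ 591. -150.]] [148.82563696 153.3315315  157.86972366]
scene 777 sq [595.82965484 218.74300493] [0.29366884 0.95590722] -17.077732237267373 ends [571.47471733 139.46642671] [615.6277949  283.18697234] z [ 43.2324966  169.90440286] bar z/xy
199 [598.22996228 228.83448182 149.27718451] [0.30966328 0.95084628]
plate ((574.7374877929688, -218.53704833984375), (290.1724548339844, 166.76087951660156), 73.11588287353516) [[ 453. -333.]
 [ 612. -382.]
 [ 697. -104.]
 [ 537.  -55.]] 11.950749360069855
cap ((606.6668701171875, -174.98216247558594), (40.102943420410156, 41.46142578125), 73.8497314453125) [[ 581. -188.]
 [ 621. -200.]
 [ 632. -161.]
 [ 592. -150.]] [150.57136129 154.48271442 158.01165344]
```

View pics/crop.png

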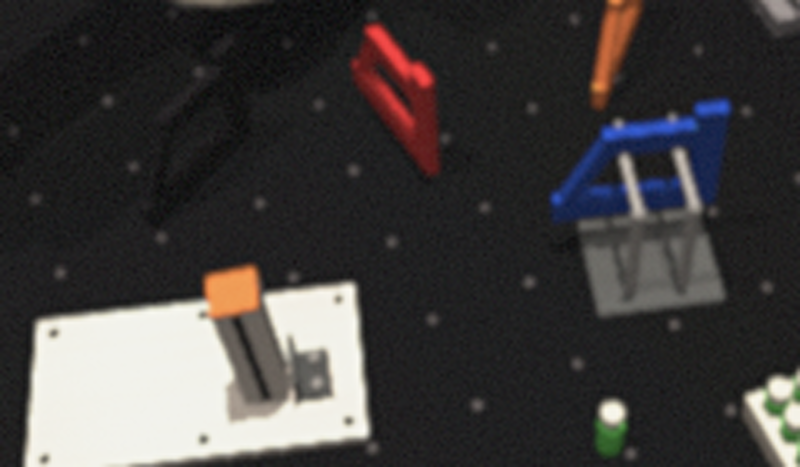

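The crop shows the blue square on the two prongs, blade and heel to the right at crop (710,160). It also shows the post leaning left over the plate, with the bracket behind it. Next I'll work out the hand move.

```bash
cat > g.py <<'E'
from h import *
def rel(pos,ang,verbose=1):
    """tool down, tool x along world angle ang(deg); shift and turn in present tool axes (commanded pose ~ measured)"""
    s=bot.state(); R0=R.from_quat(s['ee_rot']); a=np.radians(ang)
    x=np.array([np.cos(a),np.sin(a),0]); z=np.array([0,0,-1.]); M=R.from_matrix(np.stack([x,np.cross(z,x),z],1))
    return R0.inv().apply(np.array(pos)-s['position']).round(1),(R0.inv()*M).as_rotvec().round(4)
E
python3 - <<'E'
from g import *
c=cam('wrist'); s=bot.state(); R0=R.from_quat(s['ee_rot'])
print('tool x,y',R0.as_matrix()[:,:2].T.round(3)); print('eye in tool',R0.inv().apply(c['eye']-s['position']),'cam axes in tool',(R0.as_matrix().T@c['R']).round(3),c['f'])
for a in (73.2,-106.8): print(rel([540,-290,330],a)); print(rel([575,190,330],a))
E
```

```text
tool x,y [[ 0.899  0.438  0.   ]
 [ 0.438 -0.899  0.   ]]
eye in tool [ 8.10389408e+01  2.37908373e-02 -1.41700669e+02] cam axes in tool [[-0.    -0.948 -0.318]
 [ 1.     0.    -0.002]
 [ 0.002 -0.318  0.948]] 343.4918880453145
(array([358.2, -52.6, -98.7]), array([ 0.    , -0.    , -0.8237]))
(array([ 600.1, -468.7,  -98.7]), array([ 0.    , -0.    , -0.8237]))
(array([358.2, -52.6, -98.7]), array([-0.    , -0.    ,  2.3178]))
(array([ 600.1, -468.7,  -98.7]), array([-0.    , -0.    ,  2.3178]))
```

```bash
python3 -c "
from g import *
print(rel([550,-364,330],73.2))"
```

```text
(array([334.8,  18.3, -98.7]), array([ 0.    , -0.    , -0.8237]))
```

```bash
python3 -m creep '85 40 0 -40 0 0 -0.12; 85 80 5 -80 0 0 -0.24; 85 335 18 -99 0 0 -0.824; 85 335 18 -99 0 0 -0.824; 85 335 18 -99 0 0 -0.824; 85 335 18 -99 0 0 -0.824; 85 335 18 -99 0 0 -0.824; 85 335 18 -99 0 0 -0.824; 85 335 18 -99 0 0 -0.824; 85 335 18 -99 0 0 -0.824; 85 335 18 -99 0 0 -0.824; 85 335 18 -99 0 0 -0.824; 85 335 18 -99 0 0 -0.824; 85 335 18 -99 0 0 -0.824; 85 335 18 -99 0 0 -0.824; 85 335 18 -99 0 0 -0.824'
python3 - <<'E'
from g import *
c=cam('wrist'); cv2.imwrite('pics/w1.png',c['frame'][:,:,::-1]); np.savez('w1.npz',**{k:v for k,v in c.items()})
print(rel([575,190,330],73.2), proj(c,[[602,-193,150],[605,-182,12]]))
for k in ['post','post_foot','plate']:
    for d in nets.find_in(k,'wrist')[:2]: print(k,d)
E
```

```text
t: 2.08
position: [549.3, -364.1, 330.9]
ee_rot: [0.803, 0.596, 0.0, 0.0]
wrist_force: [-0.4, -0.3, -0.2]
grip_width: 84.8
finger_force: 0.0
(array([ 537.7, -136.1,    0.6]), array([ 0.0005,  0.0001, -0.0007])) [[321.33230591   0.75788083]
 [320.50291023  31.26048719]]
post {'box': [294.8, 0.4, 341.8, 34.1], 'conf': 0.88}
post_foot {'box': [295.9, 0.0, 343.1, 34.1], 'conf': 0.73}
post_foot {'box': [104.2, 233.4, 240.3, 268.0], 'conf': 0.17}
plate {'box': [232.7, 0.0, 370.2, 189.5], 'conf': 0.82}
plate {'box': [357.7, 285.6, 415.5, 380.0], 'conf': 0.62}
```

View pics/w1.png

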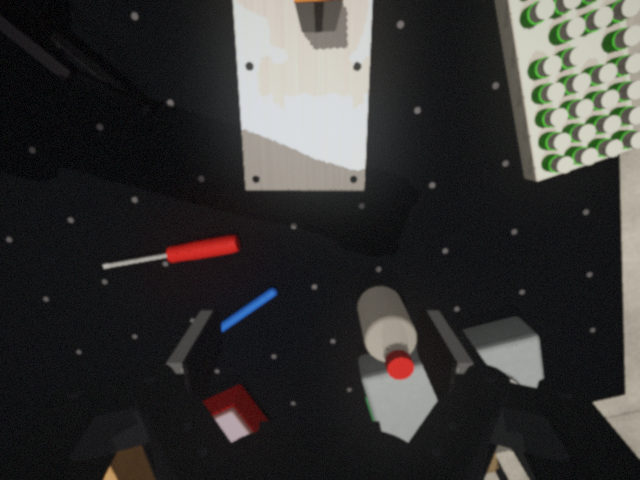

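The wrist view shows the post's lower face edge at about row 32, columns 300–338, and the plate's near edge at row 189. I'll refine both from pixels and depth.

```bash
python3 - <<'E'
from h import *
c=dict(np.load('w1.npz')); g=cv2.cvtColor(c['frame'],cv2.COLOR_RGB2GRAY); P=cloud(c)
for u in (303,310,326,332): print(u,g[0:44:2,u],)
for v in (4,14,24,28): print('row',v,g[v,288:352:2])
r0=P[:44:3,305]; print(r0.round())
r0=P[:44:3,330]; print(r0.round())
def ray(u,v,z):
    d=c['R']@np.array([(u-c['cx'])/c['f'],(v-c['cy'])/c['f'],1]); return c['eye']+d*(z-c['eye'][2])/d[2]
m=cv2.cvtColor(c['frame'],cv2.COLOR_RGB2GRAY)
for uv in [(245,190),(365,190),(297.5,28),(320,31),(320,28)]: print(uv,ray(*uv,12).round(1))
E
```

```text
303 [138  96  82  85  83  87  86  86  85  91  87  90  89  90  91  96 143 186
 199 206 206 207]
310 [133  90  84  84  83  87  87  85  87  87  88  89  87  89  89  90 111 124
 125 126 139 155]
326 [ 89  81  84  84  82  82  84  84  84  87  85  86  87  88  88  95 119 125
 125 127 126 127]
332 [ 76  83  85  85  85  86  85  85  85  87  86  87  86  88  88 100 124 126
 127 127 127 128]
row 4 [203 203 202 177  98  84  85  83  84  84  85  84  81  59  43  44  42  50
  75  84  83  83  85  83  82  83  86 122 190 199 199 200]
row 14 [204 205 204 204 189 114  86  87  88  86  87  85  85  68  48  47  45  53
  80  84  86  86  85  85  88  89 115 123 123 136 189 202]
row 24 [206 206 206 206 207 198 135  90  89  89  90  87  87  77  49  49  49  68
  87  87  87  86  86  87  98 119 123 125 126 160 198 204]
row 28 [206 206 207 208 209 204 179  99  89  88  89  89  89  80  51  51  50  69
  87  88  87  88  88  90 112 124 126 124 124 137 191 205]
[[ 589. -190.  153.]
 [ 589. -190.  147.]
 [ 589. -189.  137.]
 [ 589. -188.  125.]
 [ 589. -187.  116.]
 [ 589. -186.  103.]
 [ 588. -185.   91.]
 [ 588. -184.   77.]
 [ 588. -182.   61.]
 [ 588. -181.   46.]
 [ 587. -179.   27.]
 [ 587. -178.   11.]
 [ 586. -182.   13.]
 [ 585. -184.   10.]
 [ 584. -187.   11.]]
[[ 609. -195.  152.]
 [ 609. -194.  141.]
 [ 610. -193.  131.]
 [ 610. -193.  123.]
 [ 611. -192.  108.]
 [ 611. -191.   97.]
 [ 612. -190.   83.]
 [ 613. -189.   69.]
 [ 614. -188.   54.]
 [ 614. -187.   38.]
 [ 615. -186.   20.]
 [ 615. -187.   12.]
 [ 614. -190.   11.]
 [ 613. -193.   14.]
 [ 612. -196.   12.]]
(245, 190) [ 454.2 -330.8   12. ]
(365, 190) [ 608.4 -377.5   12. ]
(297.5, 28) [ 580.3 -171.    12. ]
(320, 31) [ 604.5 -181.6   12. ]
(320, 28) [ 605.4 -178.6   12. ]
```

```bash
python3 -c "
from g import *
print(rel([594,224,320],73.2))"
```

```text
(array([ 575.4, -127.7,   10.4]), array([ 0.0002,  0.0001, -0.0002]))
```

```bash
python3 -m creep '85 575 -128 10 0 0 0; 85 575 -128 10 0 0 0; 85 575 -128 10 0 0 0; 85 575 -128 10 0 0 0; 85 575 -128 10 0 0 0; 85 575 -128 10 0 0 0; 85 575 -128 10 0 0 0; 85 575 -128 10 0 0 0; 85 575 -128 10 0 0 0; 85 575 -128 10 0 0 0; 85 575 -128 10 0 0 0; 85 575 -128 10 0 0 0; 85 575 -128 10 0 0 0; 85 575 -128 10 0 0 0; 85 575 -128 10 0 0 0; 85 575 -128 10 0 0 0; 85 575 -128 10 0 0 0; 85 575 -128 10 0 0 0'
cat > sq.py <<'E'
from m import *
from g import rel
def measure(fn=None):
    c=cam('wrist'); 
    if fn: cv2.imwrite(fn,c['frame'][:,:,::-1])
    B=blue(c,20,200); print(len(B))
    T=B[(B[:,2]>143)&(B[:,2]<160)]; m,d=line(T[:,:2]); t=(T[:,:2]-m)@d; n=np.array([d[1],-d[0]]); w=(T[:,:2]-m)@n
    print('bar',m,d,'az',np.degrees(np.arctan2(d[1],d[0])),'t',np.percentile(t,[1,99]),'w',np.percentile(w,[2,98]),'z',np.percentile(T[:,2],[5,50,95]))
    U=B[B[:,2]>163]; tu=(U[:,:2]-m)@d; print('blade top',U.mean(0),np.percentile(tu,[1,99]),np.percentile((U[:,:2]-m)@n,[2,98]),'z',np.median(U[:,2]))
    return c,B
E
python3 - <<'E'
from sq import *
c,B=measure('pics/w2.png'); print(bot.state()['position'])
E
```

```text
t: 3.78
position: [593.7, 222.6, 320.6]
ee_rot: [0.803, 0.596, 0.0, 0.0]
wrist_force: [-0.2, -0.6, -0.4]
grip_width: 85.0
finger_force: 0.0
1638
bar [591.04386729 223.07686599] [0.28737293 0.95781877] az 73.29925754831073 t [-42.27529155  68.12778215] w [-5.4661753   5.27616162] z [149.74651119 150.96917121 152.14685675]
blade top [607.08306164 275.46626352 169.01264437] [40.98910309 67.97913412] [-5.68879493  5.90138151] z 168.98262566507447
[593.75045407 222.29176005 320.81607906]
```

View pics/w2.png

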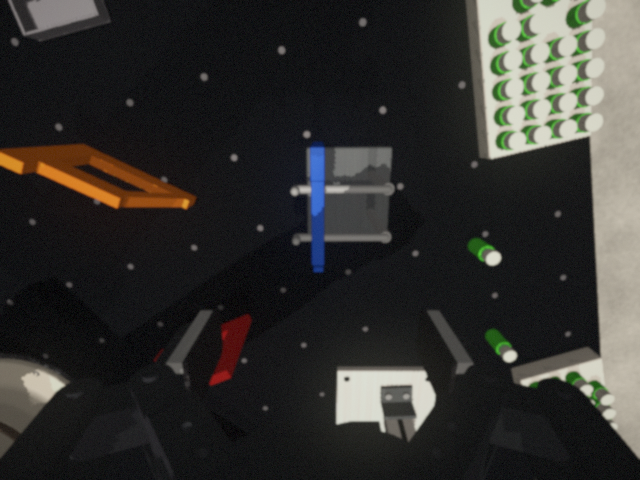

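The view from above shows the blue square at (318,210) across the prongs, bar in line with the fingers' midplane. I'll descend part-way and measure again from the second place.

```bash
python3 -m creep '85 0 0 35 0 0 0; 85 2 2 70 0 0 0; 85 2 2 85 0 0 0; 85 2 2 85 0 0 0; 85 2 2 85 0 0 0; 85 2 2 85 0 0 0'
python3 - <<'E'
from sq import *
c,B=measure(); print(bot.state()['position']); print(rel([591.7,225.3,121],73.3))
E
```

```text
t: 4.33
position: [596.6, 224.4, 237.5]
ee_rot: [0.803, 0.596, 0.001, 0.0]
wrist_force: [0.1, -0.4, 0.1]
grip_width: 84.8
finger_force: 0.0
2814
bar [590.98407203 222.15617734] [0.28425806 0.95874781] az 73.48549555335143 t [-41.36829013  68.96192825] w [-5.73139751  5.83433553] z [149.74602193 150.92234333 152.01054564]
blade top [606.94843677 275.18289502 168.87364423] [41.14800313 68.99623396] [-5.5940001   6.01900059] z 168.89269173467707
[596.71203039 224.67426302 237.74576832]
(array([ -1.1,  -5.3, 116.7]), array([ 0.0025, -0.0019, -0.0024]))
```

```bash
python3 -m creep '85 -1 -5 30 0 0 -0.003; 85 -1 -5 60 0 0 -0.003; 85 -1 -5 85 0 0 -0.003; 85 -1 -5 100 0 0 -0.003; 85 -1 -5 110 0 0 -0.003; 85 -1 -5 116 0 0 -0.003; 85 -1 -5 116 0 0 -0.003; 85 -1 -5 116 0 0 -0.003; 85 -1 -5 116 0 0 -0.003'
python3 -c "
from g import *
print(rel([591.9,225.3,121],73.4), bot.state()['wrist_force'])"
```

```text
t: 5.13
position: [591.8, 225.9, 121.0]
ee_rot: [0.802, 0.597, 0.001, 0.0]
wrist_force: [-0.1, 0.0, -0.7]
grip_width: 85.2
finger_force: 0.0
(array([-0.5,  0.3, -0. ]), array([ 0.0018, -0.0014, -0.0003])) [-0.12964795  0.04577938 -0.68574174]
```

```bash
python3 -m creep '50 0 0 0 0 0 0; 25 0 0 0 0 0 0; 5 0 0 0 0 0 0; 5 0 0 0 0 0 0; 5 0 0 0 0 0 0; 5 0 0 0 0 0 0; 5 0 0 0 0 0 0; 5 0 0 0 0 0 0; 5 0 0 0 0 0 0; 5 0 0 0 0 0 0; 5 0 0 0 0 0 0; 5 0 0 0 0 0 0'
```

```text
t: 6.13
position: [591.2, 225.6, 119.5]
ee_rot: [0.802, 0.597, 0.0, 0.0]
wrist_force: [1.5, -0.7, 2.6]
grip_width: 11.3
finger_force: 59.5
```

```bash
python3 -m creep '5 0 0 -8 0 0 0; 5 0 0 -18 0 0 0; 5 0 0 -29 0 0 0; 5 0 0 -29 0 0 0; 5 0 0 -29 0 0 0; 5 0 0 -29 0 0 0'
python3 - <<'E'
from sq import *
c,B=measure('pics/w3.png')
E
```

```text
t: 6.63
position: [591.0, 225.7, 148.1]
ee_rot: [0.802, 0.598, -0.0, -0.0]
wrist_force: [-0.7, 0.2, -3.7]
grip_width: 10.8
finger_force: 58.8
5775
bar [609.43664039 288.62799965] [-0.95848077  0.28515719] az 163.4317553553323 t [-5.12840888  5.20737935] w [-0.16520042  0.13888475] z [143.4002024  150.97750302 158.39568839]
blade top [593.58937901 236.36655234 181.28799875] [-5.46418411  6.17638898] [-9.79025350e+01  6.55864486e-02] z 179.63428579078794
```

View pics/w3.png

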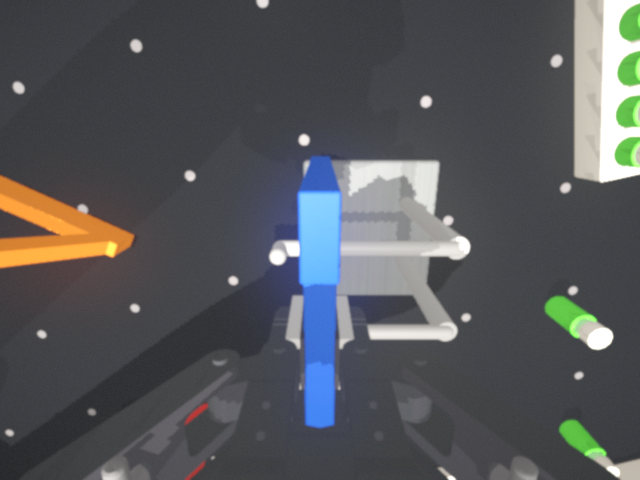

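The square hangs free in the fingers above both prongs, with the blade's back face at (320,235). Next it goes sideways off the prongs, then up.

```bash
python3 -m creep '5 0 -15 0 0 0 0; 5 0 -35 0 0 0 0; 5 0 -55 0 0 0 0; 5 0 -68 0 0 0 0; 5 0 -68 0 0 0 0; 5 0 -68 0 0 0 0; 5 0 -75 -20 0 0 0; 5 0 -75 -50 0 0 0; 5 0 -75 -80 0 0 0; 5 0 -75 -112 0 0 0; 5 0 -75 -112 0 0 0; 5 0 -75 -112 0 0 0; 5 0 -75 -112 0 0 0'
python3 -c "
from g import *
print(rel([575.5,-274.1,260],73.1))"
```

```text
t: 7.77
position: [519.6, 246.9, 259.0]
ee_rot: [0.802, 0.597, -0.001, -0.0]
wrist_force: [0.5, 0.1, -4.9]
grip_width: 11.0
finger_force: 59.4
(array([-483.1,  202.7,   -0.8]), array([-0.0008,  0.0009,  0.0045]))
```

```bash
python3 -m creep '5 -20 8 0 0 0 0; 5 -52 22 0 0 0 0; 5 -84 36 -1 0 0 0.004; 5 -116 49 -1 0 0 0.004; 5 -148 62 -1 0 0 0.004; 5 -180 76 -1 0 0 0.004; 5 -212 89 -1 0 0 0.004; 5 -244 102 -1 0 0 0.004; 5 -276 116 -1 0 0 0.004; 5 -308 129 -1 0 0 0.004; 5 -340 143 -1 0 0 0.004; 5 -372 156 -1 0 0 0.004; 5 -404 170 -1 0 0 0.004; 5 -436 183 -1 0 0 0.004; 5 -464 195 -1 0 0 0.004; 5 -478 201 -1 0 0 0.004; 5 -483 203 -1 0 0 0.004; 5 -483 203 -1 0 0 0.004; 5 -483 203 -1 0 0 0.004'
python3 - <<'E'
from g import *
c=cam('wrist'); cv2.imwrite('pics/w4.png',c['frame'][:,:,::-1]); np.savez('w4.npz',**c)
print(rel([575.5,-274.1,112],73.15))
E
```

```text
t: 9.35
position: [575.3, -273.4, 259.9]
ee_rot: [0.803, 0.596, -0.0, -0.001]
wrist_force: [-0.3, 0.0, -3.5]
grip_width: 11.2
finger_force: 59.3
(array([ -1.2,   0.6, 148.5]), array([-0.0014, -0.0005,  0.0007]))
```

View pics/w4.png

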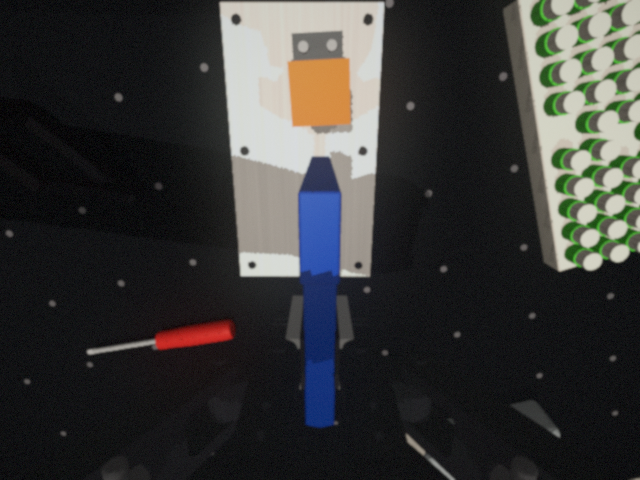

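Post cap (320,92) and square (320,240) are in line, and the blade is clear of the cap. I'll descend now, with the square still held back from the post.

```bash
python3 -m creep '5 0 0 25 0 0 0; 5 -1 0 55 0 0 0; 5 -1 0 85 0 0 0; 5 -1 0 110 0 0 0; 5 -1 0 130 0 0 0; 5 -1 0 145 0 0 0; 5 -1 0 152 0 0 0; 5 -1 0 152 0 0 0; 5 -1 0 152 0 0 0'
python3 - <<'E'
from g import *
c=cam('wrist'); P=cloud(c); cv2.imwrite('pics/w5.png',c['frame'][:,:,::-1])
hsv=cv2.cvtColor(c['frame'],cv2.COLOR_RGB2HSV)
s=bot.state(); d=np.array([np.cos(np.radians(73.15)),np.sin(np.radians(73.15))]); n=np.array([d[1],-d[0]])
Q=P-[603.3,-182.5,0]; T=Q[...,:2]@d; W=Q[...,:2]@n
ok=(c['range_z']>0)&(abs(W)<40)&(abs(T)<160)
o=ok&(hsv[...,0]>3)&(hsv[...,0]<22)&(hsv[...,1]>150)&(P[...,2]>100)
b=ok&(hsv[...,0]>105)&(hsv[...,0]<128)&(hsv[...,1]>130)
print('cap T',np.percentile(T[o],[1,99]),'W',np.percentile(W[o],[1,99]),'z',np.percentile(P[o][:,2],[2,50,98]))
k=b&(P[...,2]<P[b][:,2].max()-8); print('blade back T max',np.percentile(T[b],[98,99.5]),'W',np.percentile(W[k],[2,98]),'z',np.percentile(P[b][:,2],[1,50,98]))
t=b&(P[...,2]>np.percentile(P[b][:,2],90)-4); 
print('near back: z',np.percentile(P[b&(T>np.percentile(T[b],90)-4)][:,2],[1,99]))
print(rel([584.2,-245.4,92],73.15),s['wrist_force'])
E
```

```text
t: 10.15
position: [575.5, -274.0, 110.0]
ee_rot: [0.803, 0.596, 0.0, 0.0]
wrist_force: [0.5, -0.1, -3.4]
grip_width: 10.9
finger_force: 59.2
cap T [-10.62695612  15.14177325] W [-20.10223042  18.49936729] z [151.68340657 153.50236354 155.32639524]
blade back T max [-31.02789161 -30.26201649] W [-6.24412771  4.74989154] z [140.30283634 142.25873241 160.61581408]
near back: z [157.93912032 160.79880506]
(array([30.2, -0.4, 18.7]), array([0.0017, 0.0002, 0.0008])) [ 0.19698435 -0.16887844 -2.91515966]
```

View pics/w5.png

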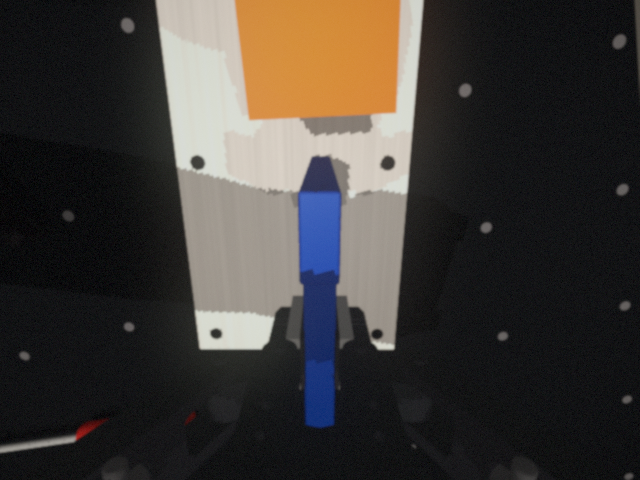

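Blade back is 30 mm short of the corner, centred on the cap within 1 mm, underside about 31 mm. I'll lower it to contact.

```bash
python3 -m creep '5 0 0 8 0 0 0; 5 0 0 14 0 0 0; 5 0 0 16.5 0 0 0; 5 0 0 16.5 0 0 0; 5 0 0 16.5 0 0 0'; python3 -m creep '5 0 0 0.7 0 0 0; 5 0 0 1.3 0 0 0; 5 0 0 1.3 0 0 0; 5 0 0 1.3 0 0 0'; python3 -m creep '5 0 0 0.5 0 0 0; 5 0 0 1 0 0 0; 5 0 0 1 0 0 0; 5 0 0 1 0 0 0'
```

```text
t: 10.62
position: [575.2, -274.8, 92.6]
ee_rot: [0.803, 0.596, -0.0, -0.0]
wrist_force: [-0.6, 0.1, -4.1]
grip_width: 10.9
finger_force: 59.4
t: 10.95
position: [575.4, -274.8, 91.6]
ee_rot: [0.803, 0.596, 0.0, 0.0]
wrist_force: [0.1, -0.4, -2.8]
grip_width: 11.2
finger_force: 59.5
t: 11.28
position: [575.5, -274.9, 91.6]
ee_rot: [0.803, 0.596, 0.0, 0.001]
wrist_force: [-1.8, -0.2, 6.3]
grip_width: 11.3
finger_force: 60.6
```

Contact with the plate (about 10 N). Now I slide towards the post.

```bash
python3 -m creep '5 5 0 0 0 0 0; 5 10 0 0 0 0 0; 5 14 0 0 0 0 0; 5 18 0 0 0 0 0; 5 21 0 0 0 0 0; 5 24 0 0 0 0 0; 5 26 0 0 0 0 0; 5 28 0 0 0 0 0; 5 28 0 0 0 0 0; 5 28 0 0 0 0 0'; python3 -m creep '5 1 0 0 0 0 0; 5 2 0 0 0 0 0; 5 2 0 0 0 0 0; 5 2 0 0 0 0 0'
```

```text
t: 12.12
position: [583.9, -248.5, 91.6]
ee_rot: [0.803, 0.596, 0.0, 0.001]
wrist_force: [-0.4, -3.2, 4.5]
grip_width: 11.5
finger_force: 60.8
t: 12.45
position: [584.4, -246.8, 91.6]
ee_rot: [0.803, 0.596, 0.0, 0.001]
wrist_force: [-0.5, -4.1, 6.0]
grip_width: 10.8
finger_force: 60.8
```

```bash
python3 -m creep '5 0.7 0 0 0 0 0; 5 1.4 0 0 0 0 0; 5 1.4 0 0 0 0 0; 5 1.4 0 0 0 0 0'; python3 -m creep '5 0.7 0 0 0 0 0; 5 1.4 0 0 0 0 0; 5 1.4 0 0 0 0 0; 5 1.4 0 0 0 0 0'; python3 -c "
from h import *
s=bot.state();print(s['wrist_force'],s['ft_torque'],R.from_quat(s['ee_rot']).as_matrix())"
```

```text
t: 12.78
position: [584.8, -245.6, 91.7]
ee_rot: [0.803, 0.596, -0.0, 0.001]
wrist_force: [-1.9, -4.6, 5.7]
grip_width: 11.2
finger_force: 60.8
t: 13.12
position: [584.8, -245.4, 91.7]
ee_rot: [0.803, 0.595, -0.001, 0.002]
wrist_force: [-3.6, -11.0, 5.6]
grip_width: 11.1
finger_force: 60.7
[ -3.60902319 -10.97524081   5.58712422] [-1.8467515   0.62399173  0.09029876] [[ 2.91213510e-01  9.56657564e-01  9.98402619e-04]
 [ 9.56650993e-01 -2.91207174e-01 -4.15445812e-03]
 [-3.68365178e-03  2.16495719e-03 -9.99990872e-01]]
```

```bash
python3 -m creep '5 0.5 0 0.3 0 0 0; 5 1 0 0.6 0 0 0; 5 1 0 0.6 0 0 0; 5 1 0 0.6 0 0 0; 5 1 0 0.6 0 0 0'
python3 - <<'E'
from g import *
c=cam('wrist'); P=cloud(c); cv2.imwrite('pics/w6.png',c['frame'][:,:,::-1])
hsv=cv2.cvtColor(c['frame'],cv2.COLOR_RGB2HSV)
s=bot.state(); d=np.array([np.cos(np.radians(73.15)),np.sin(np.radians(73.15))]); n=np.array([d[1],-d[0]])
Q=P-[603.3,-182.5,0]; T=Q[...,:2]@d; W=Q[...,:2]@n
ok=(c['range_z']>0)&(abs(W)<40)&(abs(T)<160)
o=ok&(hsv[...,0]>3)&(hsv[...,0]<22)&(hsv[...,1]>150)&(P[...,2]>100)
b=ok&(hsv[...,0]>105)&(hsv[...,0]<128)&(hsv[...,1]>130)
def slope(m): 
    A=np.c_[T[m],np.ones(m.sum())]; return np.linalg.lstsq(A,P[m][:,2],rcond=None)[0]
print('cap T',np.percentile(T[o],[1,99]),'W',np.percentile(W[o],[1,99]),'z',np.percentile(P[o][:,2],[2,50,98]),'slope',slope(o))
bt=b&(P[...,2]>136); print('blade top T',np.percentile(T[bt],[1,99]),'W',np.percentile(W[bt],[1,99]),'z',np.median(P[bt][:,2]),'slope',slope(bt))
ba=b&(P[...,2]<128)&(P[...,2]>118)&(T<-30)&(T>-55);print('bar slope',slope(ba),ba.sum())
print(s['wrist_force'],s['ft_torque'])
t=cam('top'); PT=cloud(t); h=cv2.cvtColor(t['frame'],cv2.COLOR_RGB2HSV)
m=(h[...,0]>5)&(h[...,0]<20)&(h[...,1]>150)&(abs(PT[...,0]-605)<60)&(abs(PT[...,1]+165)<60)&(PT[...,2]>80)
q=(PT[m]-[603.3,-182.5,0]); tt=q[:,:2]@d; print('top cap T',np.percentile(tt,[1,99]))
E
```

```text
t: 13.53
position: [584.9, -245.4, 91.6]
ee_rot: [0.804, 0.595, -0.001, 0.003]
wrist_force: [-6.2, -15.6, 8.2]
grip_width: 11.0
finger_force: 61.3
cap T [ 0.85489887 39.78445824] W [-21.11561689  17.68627556] z [151.4597246  152.80434984 154.15393259] slope [7.70965482e-04 1.52793364e+02]
blade top T [-55.03147926  -2.89319365] W [-5.69329255  5.24857018] z 141.0641454887001 slope [ -0.19804813 138.42630971]
bar slope [-1.76525789e-03  1.22977802e+02] 1451
[ -6.13572425 -15.16393059   7.86617546] [-2.55297386  1.13676156  0.13589041]
top cap T [ 2.82899518 40.60782462]
```

View pics/w6.png

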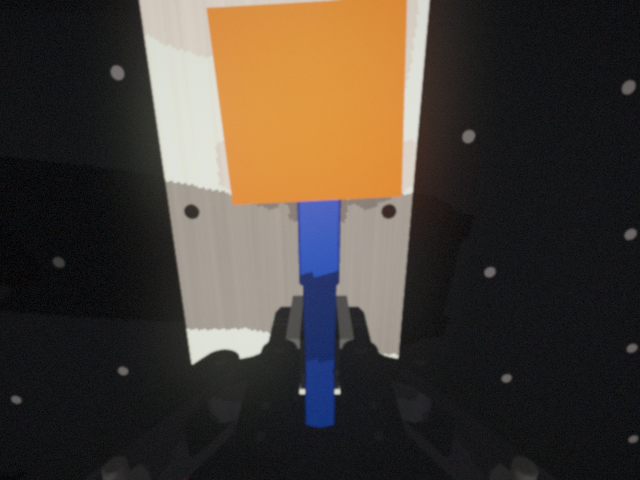

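The cap is level and the blade meets its middle (col 320), but the cap edge slopes from (233,203) to (402,195). So the post seems yawed about 2–3° against the plate and the square. I'll measure that.

```bash
python3 - <<'E'
from g import *
def yaw(c,name):
    h=cv2.cvtColor(c['frame'],cv2.COLOR_RGB2HSV); P=cloud(c)
    o=((h[...,0]>3)&(h[...,0]<22)&(h[...,1]>150)&(abs(P[...,0]-605)<60)&(abs(P[...,1]+165)<60)&(P[...,2]>100)).astype(np.uint8)
    n,l,st,_=cv2.connectedComponentsWithStats(o); k=1+st[1:,4].argmax(); m=l==k; zc=np.median(P[m][:,2])
    ct=max(cv2.findContours(m.astype(np.uint8),0,1)[0],key=len)[:,0].astype(float)
    ct=ct[(ct[:,1]>2)]
    d=np.c_[(ct[:,0]-c['cx'])/c['f'],(ct[:,1]-c['cy'])/c['f'],np.ones(len(ct))]@c['R'].T
    W=c['eye']+d*((zc-c['eye'][2])/d[:,2])[:,None]
    r=cv2.minAreaRect(W[:,:2].astype(np.float32)); print(name,zc,r)
    # near edge fit (lowest along d)
    a=np.radians(73.15); dd=np.array([np.cos(a),np.sin(a)]); nn=np.array([dd[1],-dd[0]]); q=W[:,:2]-[603.3,-182.5]; T=q@dd; X=q@nn
    for it in range(2):
        for lab,sel,A,B in [('near',(T<np.percentile(T,3)+4)&(abs(X+1)<15),X,T),('left',(X<np.percentile(X,3)+3)&(abs(T-20)<14),T,X),('right',(X>np.percentile(X,97)-3)&(abs(T-20)<14),T,X)]:
            if it==0: print(lab,sel.sum(),'slope deg',np.degrees(np.arctan(np.polyfit(A[sel],B[sel],1)[0])),'val',np.polyval(np.polyfit(A[sel],B[sel],1),0))
c=cam('wrist'); yaw(c,'w'); 
yaw(cam('top'),'top')
c=dict(np.load('w4.npz')); yaw(c,'w4')
E
```

```text
w 152.80758781264063 ((607.5548095703125, -162.74989318847656), (39.65677261352539, 39.46279525756836), 75.79181671142578)
near 127 slope deg 2.7255818602949824 val 0.5536346497091549
left 138 slope deg -2.8324187758486743 val -20.221334258199864
right 139 slope deg -2.547320778861966 val 18.85065422421504
top 152.6940841997489 ((608.9411010742188, -160.2893524169922), (39.149803161621094, 41.664913177490234), 76.91824340820312)
near 9 slope deg 1.8435007139780668 val 4.822386233617348
left 8 slope deg -6.193411036653764 val -18.08118273091727
right 10 slope deg -2.5629630959045087 val 19.70039792045297
w4 154.05365438035378 ((604.9962158203125, -173.2587432861328), (39.43753433227539, 38.397422790527344), 76.42798614501953)
near 45 slope deg 1.565768944894186 val -9.856826446995559
left 41 slope deg -0.7285657763613995 val -20.007332711552866
right 40 slope deg -4.80245711096868 val 18.606658634941525
```

The post's azimuth is 75.8° and the square's 73.1°. I back off slightly, turn by -0.046 about tool z, shift +2.5 in y, and press again.

```bash
python3 -m creep '5 -2 0 -0.4 0 0 0; 5 -4 0 -0.4 0 0 0; 5 -4.5 1 -0.4 0 0 -0.02; 5 -4.5 2.5 -0.4 0 0 -0.046; 5 -4.5 2.5 -0.4 0 0 -0.046; 5 -4.5 2.5 -0.4 0 0 -0.046; 5 -4.5 2.5 -0.4 0 0 -0.046; 5 -3 2.5 -0.4 0 0 -0.046; 5 -2 2.5 -0.4 0 0 -0.046; 5 -1 2.5 -0.2 0 0 -0.046; 5 0 2.5 0 0 0 -0.046; 5 0.5 2.5 0 0 0 -0.046; 5 0.5 2.5 0 0 0 -0.046; 5 0.5 2.5 0 0 0 -0.046'
cat > chk.py <<'E'
from g import *
c=cam('wrist'); P=cloud(c); s=bot.state(); hsv=cv2.cvtColor(c['frame'],cv2.COLOR_RGB2HSV)
a=np.radians(75.8); d=np.array([np.cos(a),np.sin(a)]); n=np.array([d[1],-d[0]])
Q=P-[602.8,-181.8,0]; T=Q[...,:2]@d; W=Q[...,:2]@n; Z=P[...,2]
ok=(c['range_z']>0)&(abs(W)<40)&(abs(T)<160)
o=ok&(hsv[...,0]>3)&(hsv[...,0]<22)&(hsv[...,1]>150)&(Z>140)
b=ok&(hsv[...,0]>105)&(hsv[...,0]<128)&(hsv[...,1]>130)
def pl(m): return np.linalg.lstsq(np.c_[T[m],W[m],np.ones(m.sum())],Z[m],rcond=None)[0].round(4)
print('cap T',np.percentile(T[o],[1,99]),'W',np.percentile(W[o],[1,99]),'plane',pl(o))
bt=b&(Z>136)&(T>-27); print('blade T',np.percentile(T[bt],[1,99]),'W',np.percentile(W[bt],[1,99]),'plane',pl(bt))
ba=b&(Z<128)&(Z>118)&(T<-30)&(T>-50); print('bar',pl(ba),'W',np.percentile(W[ba],[2,98]))
v=np.where(bt)[0]; 
e=[]
for row in range(205,270,5):
    u=np.where(bt[row])[0]
    if len(u)>5: e.append((T[row,u].mean(),W[row,u].mean()))
e=np.array(e); print('blade yaw vs post deg',np.degrees(np.polyfit(e[:,0],e[:,1],1)[0]))
x=R.from_quat(s['ee_rot']).as_matrix()[:,0]; print('az',np.degrees(np.arctan2(x[1],x[0])),x[2],s['wrist_force'],s['ft_torque'],s['position'])
import sys
cv2.imwrite(sys.argv[1],c['frame'][:,:,::-1])
E
python3 chk.py pics/w7.png
```

```text
t: 14.9
position: [587.3, -245.9, 91.7]
ee_rot: [0.79, 0.613, -0.002, 0.003]
wrist_force: [-6.7, -16.0, 9.5]
grip_width: 11.4
finger_force: 61.3
cap T [ 0.39044365 39.17460081] W [-19.35341766  19.27366837] plane [ 6.000000e-04 -1.900000e-03  1.527894e+02]
blade T [-26.73281703  -3.34346613] W [-5.62907737  5.33033888] plane [1.400000e-03 3.200000e-03 1.410668e+02]
bar [8.50000e-03 2.80000e-03 1.23458e+02] W [-5.48790837  5.30583188]
blade yaw vs post deg -0.1138081016561472
az 75.65118189007065 -0.005762298042293057 [ -7.65986735 -15.7534556    8.81022269] [-2.73504653  1.36196082  0.18268527] [ 587.22116552 -245.88089956   91.61860744]
```

View pics/w7.png

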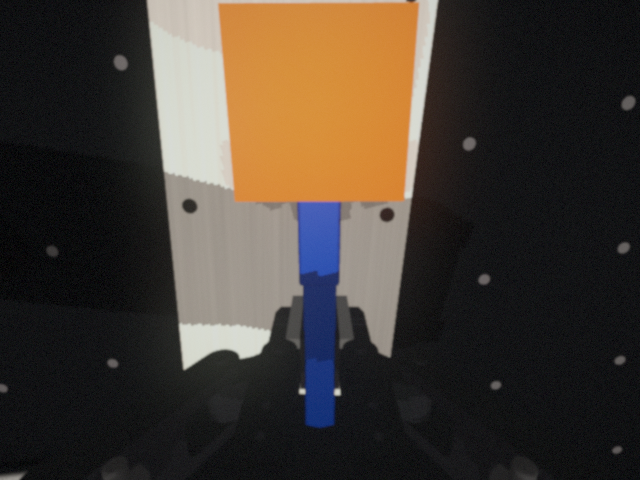

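Square and post are parallel (0.1°), centred within 0.2 mm, the cap is level, and the blade top is at seated height. It is pressing with about 17 N into the post and 12 N down. I'll hold briefly, then hand in.

```bash
python3 -m creep '5 0 0 0 0 0 0; 5 0 0 0 0 0 0; 5 0 0 0 0 0 0; 5 0 0 0 0 0 0; 5 0 0 0 0 0 0; 5 0 0 0 0 0 0' && python3 -c "
from station import ticket
print(ticket.hand_in())"
```

```text
t: 15.45
position: [587.2, -245.9, 91.6]
ee_rot: [0.79, 0.613, -0.002, 0.003]
wrist_force: [-6.5, -15.2, 9.2]
grip_width: 11.2
finger_force: 61.3
the job is handed in; nothing more can be done
None
```

The job is handed in at about 15.5 s: the arm still grips the blue square and presses it into the corner, flush with plate and post within what the wrist camera can measure, with the post upright; hand-in gave no verdict, and I did not re-check the bystanders.

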